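Set the pots in their drip dishes for the glaze firing

ROBOT

A 7-joint arm with a two-finger parallel gripper is mounted at the origin on the work surface. World frame = base frame: x ahead of the robot, y to its left, z up, the work surface at z = 0. Lengths are in mm, angles in rad, forces in N, time in s.
With the tool pointing down it reaches from about 400 to 850 mm from the base axis. Payload 4.4 kg.
Tool frame: the origin (TCP) lies at the very end of the fingers, on their centre line; the grasp point (between the pads) lies 19 mm behind it; z points along the fingers, y is the line along which they close (so a half turn about z gives the same grasp; the last joint's range is limited). The gripper opens to 94 mm and grips with 3 to 60 N. Pads are 16 mm wide; open, the fingers measure 119 mm over their backs; the gripper's body (75 mm by 177 mm) begins 78 mm behind the grasp point.
Start: joints at [-1.215, 0.628, 0.038, 1.517, -0.027, 0.996, -0.02], TCP at [266.09, 593.055, 205.478] pointing down, gripper open.
Joint ranges: [-3.06, 3.06], [-0.37, 2.12], [-1.25, 1.32], [0.18, 2.47], [-1.1, 4.24], [0.23, 1.98], [-2.94, 2.94]. Speed limits (rad/s): [2.57, 2.57, 3.14, 3.14, 3.14, 3.14, 3.14].

INTERFACE

Orientations are given as a 3x3 rotation matrix whose columns are the frame's x, y, z axes.
In Python, from rig import * gives the robot as it stands.
- The arm moves only by the tool apply_moves, never from a script. Its argument "increments" is a list of rows, each an object with "linear": the shift along the tool's x, y, z in mm, a list of three; "angular": the turn, a rotation vector about the tool's x, y, z in rad, a list of three; "hand": the opening, from -1 (shut) to 1 (fully open). A call has 1 to 12 rows; each row shifts and turns the commanded pose from where the row before left it, along the tool's axes as they then stand; what a row does not reach is not made up. A row lasts 1/10 s, in which the tool goes at most 50 mm and 8.59 degrees, less where a joint would pass 70% of its speed; a pose out of reach is approached as far as the arm can. A call is refused whole if a number of a shift passes 50 or a number of a turn 0.15, either way. A call with a gripper value outside its range is refused whole. The fingers move at their own pace and stop on an object; "newtons" is the grip in N (left out, the last holds). Time passes only in rows, so rows that do not move let the fingers close. It gives the time, the measured TCP pose, the force, the opening and the grip force at its end, in the units of the state.
- get_obs(): the state, without advancing time (a new reading comes with each control period).
- snapshot(name): name is "scene" or "side" or "wrist"; returns (picture, depth): 480x640x3 uint8, red, green, blue; 480x640 float32, mm along the optical axis (not along the pixel's ray), 0 where there is no reading.
- camera_params(name): a dict with "fx", "fy", "cx", "cy" (pixels), "extrinsics" (4x4, takes a point from world to camera coordinates). Camera axes: x right, y down, z forward; pixel columns grow to the right and rows downward; lengths in mm; the calibration is good to about 2 mm. A picture is of the moment at which its call begins: read the wrist's pose just before it. camera_params takes no time and is no camera call; for the wrist camera it gives the pose at the moment of the call.
- close_job(): hands the job in; it is judged then, once.
The state is a dict: "time_s": time; "q": joint angles; "joint_velocities": joint speeds; "effort": joint torques, N m; "ee_pos": TCP position; "ee_rot": TCP orientation; "force": force on the tool from outside, world axes, zero at the start; "torque": the same for the moment, N m; "width": opening from 0.0 (shut) to 1.0 (fully open); "grasp_force": force on a finger pad.
Only numpy, scipy, OpenCV 4.12 (cv2) and the standard library are available. Lean on these libraries where they do the work, as an engineer would, in place of code of your own. Each camera call takes 0.05 s, during which the arm holds its last target. There are 200 camera calls.

TASK

Load the kiln shelf: take the four brown pots off the ware board one by one and stand each upright in the middle of the white drip dish made for it - the large round cup in the large round dish, the small round cup in the small round dish, the square pot in the square dish and the oblong pot in the oblong dish, the last two lined up with the sides of their dish. Each pot must stand flat on the dish's floor, not on its rim; set them down gently, do not drop or tip any, and leave the glaze jar and the brush where they lie.

Things in the scene. Friction and masses are not known exactly. Their poses are not given: they have to be found in the camera images.
- cup_big_c (a point): Large round cup of brown clay, no handle, straight sides: 66 mm across, 70 mm tall, open top, wall 4 mm, about 0.19 kg. Given at its centre: on the upright axis, half-way up. It stands on the plywood ware board (top 16 mm above the table) at the start.
- cup_small_c (a point): Small round cup of the same brown clay, no handle, straight sides: 42 mm across, 60 mm tall, open top, wall 4 mm, about 0.08 kg. Given at its centre: on the upright axis, half-way up. It stands on the plywood ware board (top 16 mm above the table) at the start.
- pot_square_c (a point): Square pot of the same brown clay: 52 x 52 mm, 68 mm tall, open top, wall 5 mm, about 0.20 kg. x and y axes square to its sides. Given at its centre: on the upright axis, half-way up. It stands on the plywood ware board (top 16 mm above the table) at the start.
- pot_oblong_c (a point): Oblong pot of the same brown clay: 84 mm long (its x axis) by 40 mm wide (its y axis), 58 mm tall, open top, wall 5 mm, about 0.17 kg. Given at its centre: on the upright axis, half-way up. It stands on the plywood ware board (top 16 mm above the table) at the start.
- dish_big_floor (a point): Large round drip dish, 90 mm across inside (100 mm outside): belongs to the large round cup. Fixed on the kiln shelf. White bisque, floor 5 mm thick, rim 5 mm thick standing 7 mm above the floor. Point: middle of the dish floor, 21 mm above the table; z up.
- dish_small_floor (a point): Small round drip dish, 66 mm across inside (76 mm outside): belongs to the small round cup. Fixed on the kiln shelf. White bisque, floor 5 mm thick, rim 5 mm thick standing 7 mm above the floor. Point: middle of the dish floor, 21 mm above the table; z up.
- dish_square_floor (a point): Square drip dish, 76 x 76 mm inside (86 mm outside), x and y axes square to its sides: belongs to the square pot. Fixed on the kiln shelf. White bisque, floor 5 mm thick, rim 5 mm thick standing 7 mm above the floor. Point: middle of the dish floor, 21 mm above the table; z up.
- dish_oblong_floor (a point): Oblong drip dish, 108 mm (its x axis) by 64 mm (its y axis) inside (118 x 74 mm outside): belongs to the oblong pot. Fixed on the kiln shelf. White bisque, floor 5 mm thick, rim 5 mm thick standing 7 mm above the floor. Point: middle of the dish floor, 21 mm above the table; z up.
- glaze_jar_c (a point): Bystander: dark blue glaze jar with white lid, 56 mm across, 75 mm tall, loose on the table beyond the boards. Given at its centre, half-way up.
- brush: Bystander: glaze brush, 180 mm long, lying loose on the table in the gap between the ware board and the kiln shelf, along its x axis. Origin on the table at about its middle.
Mind the look-alikes: they are no part of the job. What is shaped like the part that bears cup_big_c but green or turquoise is not meant.

How it is judged:
By the outcome, as a careful person would: the job done as asked, in the order asked, and still so for the second after the job is handed in, with the robot touching nothing.
It also fails if it takes over 123 s, if anything falls off the work surface, if the arm or the gripper's body presses on something with over 40 N, if the wrist force passes 120 N, or if a joint passes its speed limit or range.

## Working session

There is one attempt and no reset: what is moved stays moved. The work goes in short steps, Python scripts to look and compute and a tool call to move; the robot and the scene stay as the last step left them, time stands still between calls to the robot, and variables do not carry over. Pictures are saved under pics/ and viewed, at most 17 in all, crops included, and the job is handed in when it is done.

Besides the shell and the picture viewer there is one more tool, called as a command line: name --argument value ..., lists and objects as JSON in quotes. apply_moves: Moves the arm, as the interface text tells. Its arguments: {"type":"object","properties":{"increments":{"type":"array","items":{"type":"object","properties":{"linear":{"type":"array","items":{"type":"number"}},"angular":{"type":"array","items":{"type":"number"}},"hand":{"type":"number"}}}},"newtons":{"type":"number"}},"required":["increments"]}

```bash
mkdir -p pics; ls; python3 - <<'E'
from rig import *
import cv2,numpy as np
o=get_obs();print(o['time_s'],o['ee_pos'],np.round(o['ee_rot'],3).tolist(),o['width'])
for n in['scene','side']:
    p,d=snapshot(n);cv2.imwrite(f'pics/{n}0.png',p[:,:,::-1]);np.savez(f'{n}0.npz',p=p,d=d)
    c=camera_params(n);print(n,c['fx'],c['fy'],c['cx'],c['cy'],np.round(c['extrinsics'],3).tolist())
print(camera_params('wrist'))
E
```

```text
pics
0.0 [265.84171156 592.43064117 204.58718546] [[-0.912, 0.409, -0.001], [0.409, 0.912, -0.002], [-0.0, -0.002, -1.0]] 0.9985910469578825
scene 551.6513725853437 551.6513725853437 329.3321166862525 250.5188188304847 [[0.593, 0.805, 0.016, -305.679], [0.632, -0.453, -0.629, -288.42], [-0.5, 0.383, -0.777, 1465.827], [0.0, 0.0, 0.0, 1.0]]
side 575.5654879667801 575.5654879667801 323.3190093921909 241.32151789819 [[0.976, -0.217, 0.018, -499.65], [-0.091, -0.483, -0.871, 115.036], [0.198, 0.848, -0.491, 1391.583], [0.0, 0.0, 0.0, 1.0]]
{'fx': 418.80805083775647, 'fy': 418.80805083775647, 'cx': 322.54151865493367, 'cy': 238.54452060484985, 'extrinsics': array([[ 4.09433086e-01,  9.12338133e-01, -1.91832681e-03,
        -6.48585141e+02],
       [ 8.83180960e-01, -3.95819028e-01,  2.51632052e-01,
        -2.63536324e+01],
       [ 2.28814206e-01, -1.04720717e-01, -9.67821074e-01,
         3.90899134e+02],
       [ 0.00000000e+00,  0.00000000e+00,  0.00000000e+00,
         1.00000000e+00]])}
```

View pics/scene0.png

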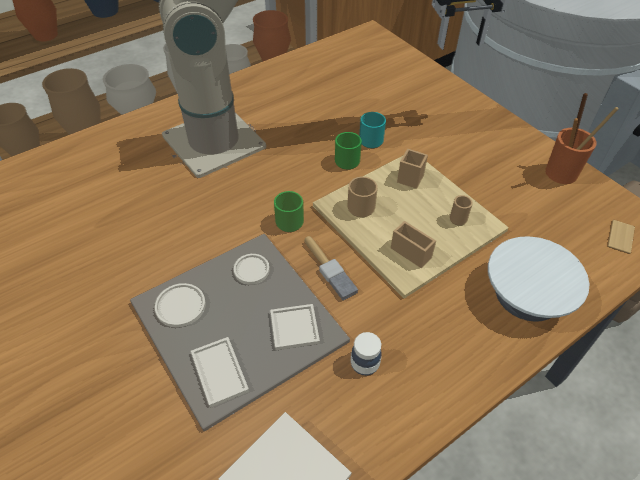

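View pics/side0.png

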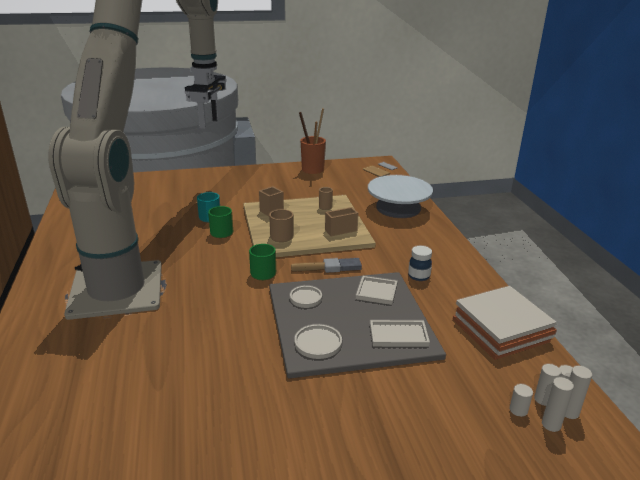

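The scene view shows the brown pots on the ware board: big cup (362,197), square (412,168), small cup (460,210), oblong (413,244). The dishes are big (180,305), small (251,268), square (295,326) and oblong (219,371). The cups at (289,211) and (348,150) are green and the one at (372,130) is turquoise, so all three are decoys. The brown cup on the board at (362,197) is the one meant. I'll confirm it with a crop while measuring.

```bash
cat > h.py <<'E'
import numpy as np, cv2
from rig import *
def world(d,c):
    v,u=np.mgrid[:480,:640]; E=c['extrinsics']
    P=np.stack([(u-c['cx'])/c['fx']*d,(v-c['cy'])/c['fy']*d,d],-1)
    return (P-E[:3,3])@E[:3,:3]
def cast(uv,c,z):
    uv=np.asarray(uv,float).reshape(-1,2);E=c['extrinsics'];R=E[:3,:3];o=-R.T@E[:3,3]
    r=np.c_[(uv[:,0]-c['cx'])/c['fx'],(uv[:,1]-c['cy'])/c['fy'],np.ones(len(uv))]@R
    return (o+r*((z-o[2])/r[:,2])[:,None])
def rect(xy):
    (x,y),(w,h),a=cv2.minAreaRect(np.asarray(xy,np.float32).reshape(-1,1,2))
    if w<h: w,h,a=h,w,a+90
    return [round(float(t),1) for t in (x,y,w,h,(a+90)%180-90)]
E
python3 - <<'E'
from h import *
seeds={'scene':dict(big=(362,197),sq=(412,168),small=(460,210),obl=(413,244),dbig=(180,305),dsm=(251,268),dsq=(295,326),dob=(219,371)),
'side':dict(big=(282,227),sq=(271,202),small=(326,199),obl=(341,223),dbig=(318,341),dsm=(306,296),dsq=(377,290),dob=(399,333))}
for n in seeds:
    f=np.load(n+'0.npz');p,d=f['p'],f['d'];c=camera_params(n);W=world(d,c)
    hsv=cv2.cvtColor(p,cv2.COLOR_RGB2HSV)
    for k,(u,v) in seeds[n].items():
        q=W[v,u]; 
        if k[0]=='d':
            m=((hsv[...,1]<50)&(hsv[...,2]>150)).astype(np.uint8)
            m=cv2.morphologyEx(m,cv2.MORPH_CLOSE,np.ones((5,5)))
            nl,L=cv2.connectedComponents(m); cc=cv2.findContours((L==L[v,u]).astype(np.uint8),0,1)[0]
            cc=max(cc,key=cv2.contourArea)
            print(n,k,hsv[v,u],rect(cast(cc,c,28.)[:,:2]),'z',np.round(np.percentile(W[L==L[v,u]][:,2],[5,50,98]),1))
        else:
            near=(np.hypot(*(np.moveaxis(W[...,:2]-q[:2],-1,0)))<75)&(d>0)&(W[...,2]>25)
            nl,L=cv2.connectedComponents(near.astype(np.uint8)); s=L==L[v,u]
            z=W[s][:,2]; zt=np.percentile(z,97); t=W[s][z>zt-5]
            print(n,k,hsv[v,u],s.sum(),'ztop',round(zt,1),rect(t[:,:2]),np.round((t[:,:2].min(0)+t[:,:2].max(0))/2,1))
p=np.load('scene0.npz')['p'][110:290,260:520,::-1]
cv2.imwrite('pics/crop1.png',cv2.resize(p,None,fx=3,fy=3,interpolation=cv2.INTER_CUBIC))
E
```

```text
scene big [ 17  99 103] 994 ztop 88.3 [427.7, 157.4, 66.2, 64.1, -30.2] [426.8 156.8]
scene sq [ 17 100 102] 799 ztop 86.6 [420.5, 318.2, 56.4, 52.6, -62.0] [419.5 317.6]
scene small [ 17  98 101] 491 ztop 77.7 [587.3, 316.9, 45.6, 40.5, -68.2] [587.2 317.2]
scene obl [ 17  99 113] 1209 ztop 76.9 [597.7, 161.9, 85.0, 42.7, 11.9] [597.6 162.4]
scene dbig [ 25  16 204] [428.6, -310.7, 99.8, 97.3, -25.2] z [19.3 22.8 31.2]
scene dsm [ 28  16 203] [433.9, -147.0, 75.3, 72.2, -32.4] z [19.6 23.3 31.5]
scene dsq [ 28  15 203] [605.1, -152.4, 87.2, 86.9, -26.4] z [19.1 22.7 31.6]
scene dob [ 28  15 203] [602.8, -319.2, 119.2, 74.9, -11.6] z [19.1 22.6 31.3]
side big [ 15 100  87] 307200 ztop 434.3 [1105.2, 652.8, 3192.0, 2676.6, -75.1] [813.6 317.7]
side sq [15 99 80] 540 ztop 84.9 [420.4, 317.1, 63.3, 54.5, -64.1] [423.2 319. ]
side small [ 15 101  88] 274 ztop 76.8 [587.3, 314.6, 51.7, 39.5, 76.5] [587.9 314.6]
side obl [ 15 103  84] 698 ztop 75.0 [598.6, 161.9, 88.3, 48.8, 11.3] [598.3 160.5]
side dbig [ 21  24 179] [430.2, -314.4, 96.2, 94.2, -11.2] z [18.8 21.6 29.9]
side dsm [ 21  23 177] [435.7, -149.8, 72.2, 69.1, -11.0] z [19.  21.9 30.1]
side dsq [ 21  23 177] [607.0, -153.8, 85.1, 84.7, 64.0] z [18.7 21.9 30.1]
side dob [ 23  23 178] [604.9, -319.4, 117.2, 71.5, -11.3] z [18.6 21.9 29.9]
```

View pics/crop1.png

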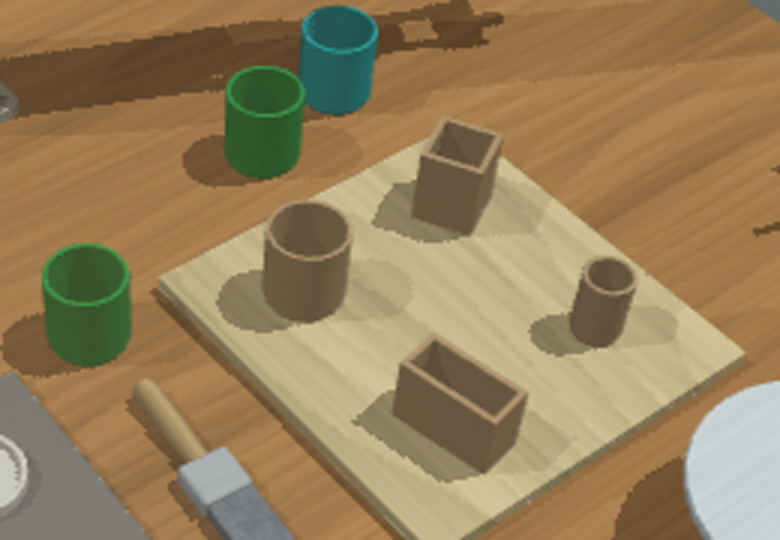

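The enlarged crop shows the brown big cup on the board, with its rim around crop (308,215). The green and turquoise cups stand off the board, so the target is clear. I'll square the tool first (tool x = +y, tool y = +x), then go above the big cup.

apply_moves --increments '[{"angular":[0,0,0.1435],"hand":1},{"angular":[0,0,0.1435],"hand":1},{"angular":[0,0,0.1435],"hand":1},{"angular":[0,0,0.1435],"hand":1},{"angular":[0,0,0.1435],"hand":1},{"angular":[0,0,0.1435],"hand":1},{"angular":[0,0,0.1435],"hand":1},{"angular":[0,0,0.1435],"hand":1},{"hand":1}]'

```text
validation failed for argument at $.in...
```

apply_moves --increments '[{"linear":[-40,15,0]},{"linear":[-40,15,0]},{"linear":[-40,15,0]},{"linear":[-40,15,0]},{"linear":[-40,15,0]},{"linear":[-40,15,0]},{"linear":[-40,15,0]},{"linear":[-40,15,0]},{"linear":[-40,15,0]},{"linear":[-40,15,0]},{"linear":[-35,12,0]},{"linear":[0,0,0]}]'

```text
validation failed for argument at $.in...
```

```bash
cat >> h.py <<'E'
def look(name):
    o=get_obs();c=camera_params('wrist');p,d=snapshot('wrist')
    cv2.imwrite(f'pics/{name}.png',p[:,:,::-1]);np.savez(name+'.npz',p=p,d=d)
    print('t',round(o['time_s'],2),'tcp',np.round(o['ee_pos'],1),'ydir',round(float(np.degrees(np.arctan2(o['ee_rot'][1,1],o['ee_rot'][0,1]))),2),'tz',np.round(o['ee_rot'][:,2],3))
    return p,d,c
def pots(p,d,c,ztop):
    """rim regions at the top height from depth, then the outer contour's rays cast on the rim plane"""
    W=world(d,c);hsv=cv2.cvtColor(p,cv2.COLOR_RGB2HSV)
    m=((W[...,2]>ztop-6)&(W[...,2]<ztop+8)&(d>0)&(hsv[...,0]<25)&(hsv[...,1]>60)).astype(np.uint8)
    m=cv2.morphologyEx(m,cv2.MORPH_CLOSE,np.ones((5,5)))
    for cc in cv2.findContours(m,0,1)[0]:
        if cv2.contourArea(cc)<800: continue
        z=np.median(W[...,2][(cv2.drawContours(np.zeros_like(m),[cc],0,1,2)>0)&(d>0)])
        X=cast(cc,c,ztop)[:,:2]; (ex,ey),er=cv2.minEnclosingCircle(X.astype(np.float32))
        print('pot',cc.mean((0,1)).round(),'z',round(float(z),1),'rect',rect(X),'circ',np.round([ex,ey,2*er],1))
def dishes(p,d,c,z=28.):
    W=world(d,c);hsv=cv2.cvtColor(p,cv2.COLOR_RGB2HSV)
    m=((hsv[...,1]<45)&(hsv[...,2]>140)&(W[...,2]<45)&(W[...,2]>10)).astype(np.uint8)
    m=cv2.morphologyEx(m,cv2.MORPH_CLOSE,np.ones((5,5)))
    for cc in cv2.findContours(m,0,1)[0]:
        if cv2.contourArea(cc)<2000: continue
        X=cast(cc,c,z)[:,:2]; (ex,ey),er=cv2.minEnclosingCircle(X.astype(np.float32)); s=cv2.drawContours(np.zeros_like(m),[cc],0,1,-1)>0
        print('dish',cc.mean((0,1)).round(),'zfloor',np.round(np.median(W[...,2][s&(d>0)]),1),'rect',rect(X),'circ',np.round([ex,ey,2*er],1))
E
python3 -c "
from h import *
p,d,c=look('w1');pots(p,d,c,86.);R=get_obs()['ee_rot']
print('cam in tool',R.T@(-c['extrinsics'][:3,:3].T@c['extrinsics'][:3,3]-get_obs()['ee_pos']))"
```

```text
t 0.1 tcp [265.8 592.5 204.7] ydir 65.83 tz [-0.001 -0.002 -1.   ]
cam in tool [  72.78272869   -0.44472017 -178.90889975]
```

View pics/w1.png

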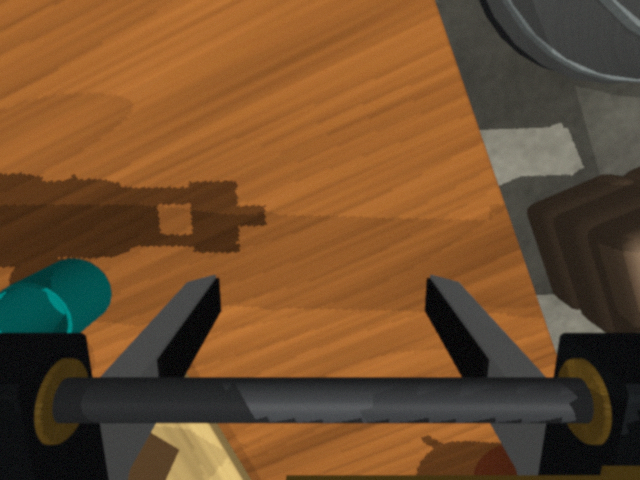

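The moves were refused because each row apparently needs every field. The picture only shows the start view, with the fingers at rows 280-480 and image-down equal to tool −x. I'll resend with every field filled.

apply_moves --increments '[{"linear":[0,0,0],"angular":[0,0,0.1435],"hand":1},{"linear":[0,0,0],"angular":[0,0,0.1435],"hand":1},{"linear":[0,0,0],"angular":[0,0,0.1435],"hand":1},{"linear":[0,0,0],"angular":[0,0,0.1435],"hand":1},{"linear":[0,0,0],"angular":[0,0,0.1435],"hand":1},{"linear":[0,0,0],"angular":[0,0,0.1435],"hand":1},{"linear":[0,0,0],"angular":[0,0,0.1435],"hand":1},{"linear":[0,0,0],"angular":[0,0,0.1435],"hand":1},{"linear":[0,0,0],"angular":[0,0,0],"hand":1}]' --newtons 15

```text
time_s: 1.05
ee_pos: [265.9, 592.9, 205.0]
ee_rot: [[-0.001, 1.0, 0.0], [1.0, 0.001, -0.001], [-0.001, 0.0, -1.0]]
force: [-0.6, -0.4, 0.1]
width: 1.0
grasp_force: 0.0
```

apply_moves --increments '[{"linear":[-30,10,0],"angular":[0,0,0],"hand":1},{"linear":[-40,14,0],"angular":[0,0,0],"hand":1},{"linear":[-40,14,0],"angular":[0,0,0],"hand":1},{"linear":[-40,14,0],"angular":[0,0,0],"hand":1},{"linear":[-40,14,0],"angular":[0,0,0],"hand":1},{"linear":[-40,14,0],"angular":[0,0,0],"hand":1},{"linear":[-40,14,0],"angular":[0,0,0],"hand":1},{"linear":[-40,14,0],"angular":[0,0,0],"hand":1},{"linear":[-40,14,0],"angular":[0,0,0],"hand":1},{"linear":[-40,14,0],"angular":[0,0,0],"hand":1},{"linear":[-40,14,0],"angular":[0,0,0],"hand":1},{"linear":[-33,12,0],"angular":[0,0,0],"hand":1}]'

```text
time_s: 2.25
ee_pos: [429.0, 127.9, 205.7]
ee_rot: [[-0.004, 1.0, 0.001], [1.0, 0.004, -0.0], [-0.0, 0.001, -1.0]]
force: [0.1, 0.2, 0.5]
width: 0.999
grasp_force: 0.0
```

apply_moves --increments '[{"linear":[0,0,0],"angular":[0,0,0],"hand":1},{"linear":[0,0,0],"angular":[0,0,0],"hand":1}]'

```text
time_s: 2.45
ee_pos: [428.6, 129.9, 205.5]
ee_rot: [[-0.002, 1.0, -0.0], [1.0, 0.002, 0.0], [0.0, -0.0, -1.0]]
force: [0.6, 0.9, 0.1]
width: 0.997
grasp_force: 0.0
```

```bash
python3 -c "
from h import *
p,d,c=look('w2');pots(p,d,c,86.)"
```

```text
t 2.45 tcp [428.6 129.9 205.5] ydir 0.09 tz [-0.  0. -1.]
pot [322. 193.] z 85.0 rect [427.4, 157.6, 64.8, 64.7, -89.9] circ [427.7 157.5  65.5]
```

View pics/w2.png

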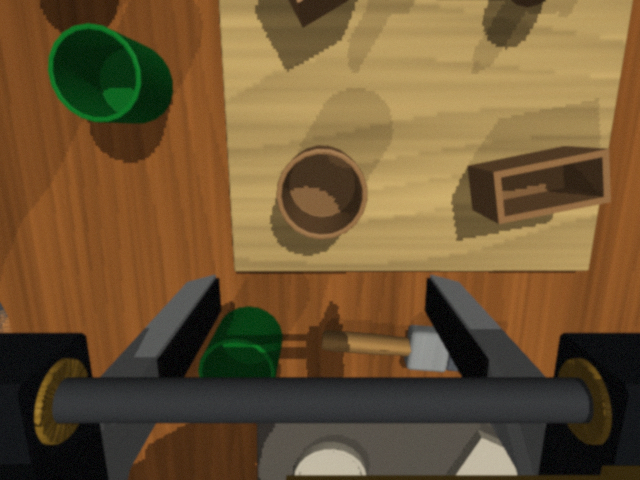

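The brown cup is at wrist pixel (322,193), measured at (427.6, 157.5). I'll descend and grip.

apply_moves --increments '[{"linear":[14,-0.5,10],"angular":[0,0,0],"hand":1},{"linear":[13.6,-0.5,20],"angular":[0,0,0],"hand":1},{"linear":[0,0,35],"angular":[0,0,0],"hand":1},{"linear":[0,0,35],"angular":[0,0,0],"hand":1},{"linear":[0,0,35],"angular":[0,0,0],"hand":1},{"linear":[0,0,20],"angular":[0,0,0],"hand":1},{"linear":[0,0,7.5],"angular":[0,0,0],"hand":1},{"linear":[0,0,0],"angular":[0,0,0],"hand":1},{"linear":[0,0,0],"angular":[0,0,0],"hand":1},{"linear":[0,0,0],"angular":[0,0,0],"hand":0.5},{"linear":[0,0,0],"angular":[0,0,0],"hand":0.5},{"linear":[0,0,0],"angular":[0,0,0],"hand":0.5}]' --newtons 15

```text
time_s: 3.7
ee_pos: [428.0, 158.1, 43.6]
ee_rot: [[-0.001, 1.0, 0.001], [1.0, 0.001, 0.001], [0.001, 0.001, -1.0]]
force: [-0.2, -0.3, -0.5]
width: 0.783
grasp_force: 0.0
```

apply_moves --increments '[{"linear":[0,0,0],"angular":[0,0,0],"hand":0.5},{"linear":[0,0,0],"angular":[0,0,0],"hand":0.5},{"linear":[0,0,0],"angular":[0,0,0],"hand":0.5}]'

```text
time_s: 4.0
ee_pos: [427.6, 157.8, 43.0]
ee_rot: [[-0.001, 1.0, 0.0], [1.0, 0.001, 0.0], [0.0, 0.0, -1.0]]
force: [-0.5, 0.2, 0.3]
width: 0.752
grasp_force: 0.0
```

apply_moves --increments '[{"linear":[0,0,0],"angular":[0,0,0],"hand":-0.5},{"linear":[0,0,0],"angular":[0,0,0],"hand":-0.5},{"linear":[0,0,0],"angular":[0,0,0],"hand":-0.5},{"linear":[0,0,0],"angular":[0,0,0],"hand":-0.5},{"linear":[0,0,0],"angular":[0,0,0],"hand":-0.5},{"linear":[0,0,0],"angular":[0,0,0],"hand":-0.5}]' --newtons 15

```text
time_s: 4.6
ee_pos: [427.7, 157.8, 43.0]
ee_rot: [[-0.001, 1.0, 0.0], [1.0, 0.001, 0.0], [0.0, 0.0, -1.0]]
force: [1.2, -0.3, 1.5]
width: 0.707
grasp_force: 15.0
```

apply_moves --increments '[{"linear":[0,0,-15],"angular":[0,0,0],"hand":-0.5},{"linear":[0,0,-25],"angular":[0,0,0],"hand":-0.5},{"linear":[0,0,-35],"angular":[0,0,0],"hand":-0.5},{"linear":[0,0,-35],"angular":[0,0,0],"hand":-0.5},{"linear":[-5,0,-35],"angular":[0,0,0],"hand":-0.5},{"linear":[-15,0,-15],"angular":[0,0,0],"hand":-0.5},{"linear":[-25,0,0],"angular":[0,0,0],"hand":-0.5},{"linear":[-35,0,0],"angular":[0,0,0],"hand":-0.5},{"linear":[-35,0,0],"angular":[0,0,0],"hand":-0.5},{"linear":[-35,0,0],"angular":[0,0,0],"hand":-0.5},{"linear":[-35,0,0],"angular":[0,0,0],"hand":-0.5},{"linear":[-35,0,0],"angular":[0,0,0],"hand":-0.5}]'

```text
time_s: 5.8
ee_pos: [426.7, -63.3, 202.6]
ee_rot: [[-0.001, 1.0, -0.002], [1.0, 0.001, 0.0], [0.0, -0.002, -1.0]]
force: [1.4, -0.2, -2.1]
width: 0.705
grasp_force: 15.0
```

apply_moves --increments '[{"linear":[-40,0,0],"angular":[0,0,0],"hand":-0.5},{"linear":[-40,0,0],"angular":[0,0,0],"hand":-0.5},{"linear":[-40,0,0],"angular":[0,0,0],"hand":-0.5},{"linear":[-40,0,0],"angular":[0,0,0],"hand":-0.5},{"linear":[-40,0,0],"angular":[0,0,0],"hand":-0.5},{"linear":[-35,0,0],"angular":[0,0,0],"hand":-0.5},{"linear":[-25,0,0],"angular":[0,0,0],"hand":-0.5},{"linear":[-12,0,0],"angular":[0,0,0],"hand":-0.5},{"linear":[-6,0,0],"angular":[0,0,0],"hand":-0.5},{"linear":[0,0,0],"angular":[0,0,0],"hand":-0.5},{"linear":[0,0,0],"angular":[0,0,0],"hand":-0.5}]'

```text
time_s: 6.9
ee_pos: [428.2, -338.3, 202.7]
ee_rot: [[-0.003, 1.0, -0.001], [1.0, 0.003, 0.002], [0.002, -0.001, -1.0]]
force: [0.6, -0.9, -3.1]
width: 0.704
grasp_force: 15.0
```

```bash
python3 -c "
from h import *
p,d,c=look('w3');dishes(p,d,c);print('held rim');pots(p,d,c,get_obs()['ee_pos'][2]+43)"
```

```text
t 6.9 tcp [ 428.2 -338.3  202.7] ydir 0.16 tz [-0.001  0.002 -1.   ]
dish [530. 195.] zfloor 21.1 rect [604.8, -320.6, 118.8, 74.7, -11.7] circ [ 605.  -320.5  138.6]
dish [326. 180.] zfloor 21.0 rect [430.8, -304.7, 99.0, 84.3, -2.0] circ [ 430.6 -311.9   99.6]
dish [551.  17.] zfloor 21.3 rect [599.2, -190.6, 97.2, 41.7, 0.1] circ [ 599.2 -171.3   97.2]
held rim
pot [325. 313.] z 242.5 rect [428.1, -328.8, 70.6, 49.1, 0.2] circ [ 428.2 -341.    73.6]
```

View pics/w3.png

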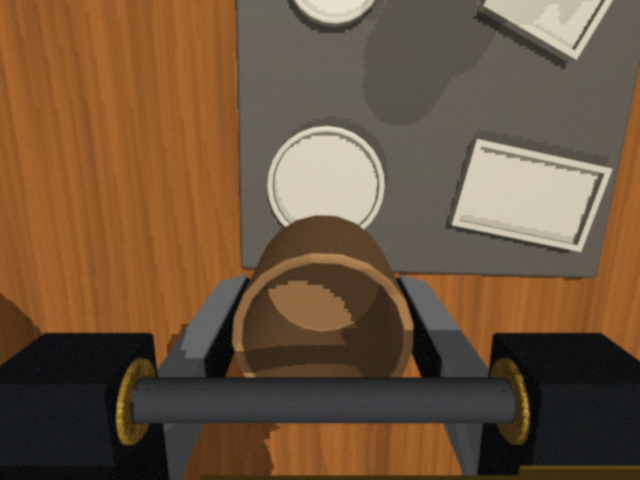

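The big dish is at (326,180) and partly hidden by the held cup, which hangs upright. Its centre is about (430.7, −312). I'll move over it and descend.

apply_moves --increments '[{"linear":[13,1.2,0],"angular":[0,0,0],"hand":-0.5},{"linear":[13.5,1.3,10],"angular":[0,0,0],"hand":-0.5},{"linear":[0,0,25],"angular":[0,0,0],"hand":-0.5},{"linear":[0,0,30],"angular":[0,0,0],"hand":-0.5},{"linear":[0,0,30],"angular":[0,0,0],"hand":-0.5},{"linear":[0,0,25],"angular":[0,0,0],"hand":-0.5},{"linear":[0,0,15],"angular":[0,0,0],"hand":-0.5},{"linear":[0,0,7],"angular":[0,0,0],"hand":-0.5},{"linear":[0,0,3],"angular":[0,0,0],"hand":-0.5},{"linear":[0,0,0],"angular":[0,0,0],"hand":-0.5},{"linear":[0,0,0],"angular":[0,0,0],"hand":-0.5},{"linear":[0,0,0],"angular":[0,0,0],"hand":-0.5}]'

```text
time_s: 8.15
ee_pos: [431.0, -313.9, 58.7]
ee_rot: [[-0.001, 1.0, 0.001], [1.0, 0.001, -0.001], [-0.001, 0.001, -1.0]]
force: [0.3, -0.3, -2.2]
width: 0.71
grasp_force: 15.0
```

apply_moves --increments '[{"linear":[2,0,3],"angular":[0,0,0],"hand":-0.5},{"linear":[0,0,3],"angular":[0,0,0],"hand":-0.5},{"linear":[0,0,2],"angular":[0,0,0],"hand":-0.5},{"linear":[0,0,1],"angular":[0,0,0],"hand":-0.5},{"linear":[0,0,0],"angular":[0,0,0],"hand":-0.5},{"linear":[0,0,0],"angular":[0,0,0],"hand":-0.5}]'

```text
time_s: 8.75
ee_pos: [430.4, -311.8, 48.9]
ee_rot: [[-0.001, 1.0, -0.0], [1.0, 0.001, -0.0], [-0.0, -0.0, -1.0]]
force: [0.5, -1.2, -2.6]
width: 0.706
grasp_force: 15.0
```

apply_moves --increments '[{"linear":[0,0,0.5],"angular":[0,0,0],"hand":-0.5},{"linear":[0,0,0.5],"angular":[0,0,0],"hand":-0.5},{"linear":[0,0,0],"angular":[0,0,0],"hand":-0.5},{"linear":[0,0,0],"angular":[0,0,0],"hand":-0.5}]'

```text
time_s: 9.15
ee_pos: [430.5, -311.7, 48.0]
ee_rot: [[-0.001, 1.0, 0.0], [1.0, 0.001, -0.0], [-0.0, 0.0, -1.0]]
force: [-0.7, 0.2, -1.2]
width: 0.708
grasp_force: 15.0
```

apply_moves --increments '[{"linear":[0,0,0.5],"angular":[0,0,0],"hand":-0.5},{"linear":[0,0,0],"angular":[0,0,0],"hand":-0.5}]'

```text
time_s: 9.35
ee_pos: [430.5, -311.8, 48.0]
ee_rot: [[-0.001, 1.0, 0.0], [1.0, 0.001, -0.0], [-0.0, 0.0, -1.0]]
force: [-0.9, 0.9, 4.9]
width: 0.71
grasp_force: 15.0
```

Contact made. I'll open gently, retreat, and move to a viewpoint for the small cup on the way.

apply_moves --increments '[{"linear":[0,0,0],"angular":[0,0,0],"hand":0.46},{"linear":[0,0,0],"angular":[0,0,0],"hand":0.52},{"linear":[0,0,0],"angular":[0,0,0],"hand":0.7},{"linear":[0,0,0],"angular":[0,0,0],"hand":1},{"linear":[0,0,0],"angular":[0,0,0],"hand":1},{"linear":[0,0,0],"angular":[0,0,0],"hand":1},{"linear":[0,0,0],"angular":[0,0,0],"hand":1},{"linear":[0,0,-20],"angular":[0,0,0],"hand":1},{"linear":[0,0,-40],"angular":[0,0,0],"hand":1},{"linear":[0,0,-45],"angular":[0,0,0],"hand":1},{"linear":[0,0,-40],"angular":[0,0,0],"hand":1},{"linear":[0,0,-15],"angular":[0,0,0],"hand":1}]'

```text
time_s: 10.55
ee_pos: [431.9, -313.1, 211.3]
ee_rot: [[-0.001, 1.0, 0.005], [1.0, 0.001, -0.003], [-0.003, 0.005, -1.0]]
force: [-0.5, -0.0, -0.6]
width: 1.003
grasp_force: 0.0
```

apply_moves --increments '[{"linear":[25,5,0],"angular":[0,0,0],"hand":1},{"linear":[45,10,0],"angular":[0,0,0],"hand":1},{"linear":[45,12,0],"angular":[0,0,0],"hand":1},{"linear":[45,12,0],"angular":[0,0,0],"hand":1},{"linear":[45,12,0],"angular":[0,0,0],"hand":1},{"linear":[45,12,0],"angular":[0,0,0],"hand":1},{"linear":[45,12,0],"angular":[0,0,0],"hand":1},{"linear":[45,12,0],"angular":[0,0,0],"hand":1},{"linear":[45,12,0],"angular":[0,0,0],"hand":1},{"linear":[45,12,0],"angular":[0,0,0],"hand":1},{"linear":[45,12,0],"angular":[0,0,0],"hand":1},{"linear":[45,12,0],"angular":[0,0,0],"hand":1}]'

```text
time_s: 11.75
ee_pos: [565.0, 210.4, 207.5]
ee_rot: [[-0.001, 1.0, -0.0], [1.0, 0.001, 0.0], [0.0, -0.0, -1.0]]
force: [1.0, 0.4, -0.4]
width: 1.002
grasp_force: 0.0
```

apply_moves --increments '[{"linear":[45,12,0],"angular":[0,0,0],"hand":1},{"linear":[28,12,0],"angular":[0,0,0],"hand":1},{"linear":[5,6,0],"angular":[0,0,0],"hand":1},{"linear":[0,0,0],"angular":[0,0,0],"hand":1},{"linear":[0,0,0],"angular":[0,0,0],"hand":1}]'

```text
time_s: 12.25
ee_pos: [594.8, 284.0, 207.3]
ee_rot: [[0.001, 1.0, -0.001], [1.0, -0.001, -0.002], [-0.002, -0.001, -1.0]]
force: [0.0, -1.1, -0.0]
width: 0.999
grasp_force: 0.0
```

```bash
python3 -c "
from h import *
p,d,c=look('w4');pots(p,d,c,76.)
p,d=snapshot('scene');c=camera_params('scene');cv2.imwrite('pics/s4.png',cv2.resize(p[220:440,100:380,::-1],None,fx=2.7,fy=2.7));pots(p,d,c,91.)
W=world(d,c);print(np.round(np.percentile(W[270:330,150:210,2],[50,99]),1))"
```

```text
t 12.25 tcp [594.8 284.  207.3] ydir -0.08 tz [-0.001 -0.002 -1.   ]
pot [333. 356.] z 71.9 rect [598.2, 167.1, 84.1, 37.1, 10.4] circ [598.6 165.8  90.1]
pot [314. 183.] z 74.8 rect [588.7, 317.3, 40.8, 40.7, -0.1] circ [588.7 317.4  41.5]
pot [ 87. 183.] z 73.6 rect [421.0, 317.4, 60.1, 54.3, 28.7] circ [421.2 317.5  79.7]
[23.9 93.6]
```

View pics/s4.png

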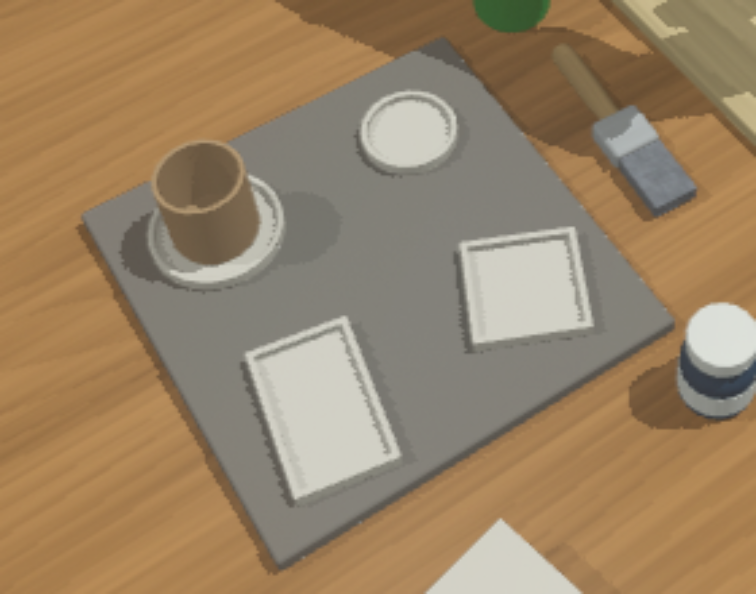

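The big cup stands upright and centred in its dish, at crop (208,200). The small cup is at wrist pixel (314,183), which is (588.7, 317.4).

apply_moves --increments '[{"linear":[16,-3,10],"angular":[0,0,0],"hand":1},{"linear":[17.4,-3,20],"angular":[0,0,0],"hand":1},{"linear":[0,0,30],"angular":[0,0,0],"hand":0.6},{"linear":[0,0,35],"angular":[0,0,0],"hand":0.5},{"linear":[0,0,35],"angular":[0,0,0],"hand":0.5},{"linear":[0,0,20],"angular":[0,0,0],"hand":0.5},{"linear":[0,0,10],"angular":[0,0,0],"hand":0.5},{"linear":[0,0,4],"angular":[0,0,0],"hand":0.5},{"linear":[0,0,0],"angular":[0,0,0],"hand":0.5},{"linear":[0,0,0],"angular":[0,0,0],"hand":0.5}]' --newtons 10

```text
time_s: 13.35
ee_pos: [589.7, 320.4, 44.7]
ee_rot: [[-0.001, 1.0, 0.002], [1.0, 0.001, 0.001], [0.001, 0.002, -1.0]]
force: [-1.0, -0.4, -0.6]
width: 0.752
grasp_force: 0.0
```

apply_moves --increments '[{"linear":[0,0,0],"angular":[0,0,0],"hand":0},{"linear":[0,0,0],"angular":[0,0,0],"hand":0},{"linear":[0,0,0],"angular":[0,0,0],"hand":-0.5},{"linear":[0,0,0],"angular":[0,0,0],"hand":-0.5},{"linear":[0,0,0],"angular":[0,0,0],"hand":-0.5},{"linear":[0,0,0],"angular":[0,0,0],"hand":-0.5},{"linear":[0,0,0],"angular":[0,0,0],"hand":-0.5},{"linear":[0,0,0],"angular":[0,0,0],"hand":-0.5}]'

```text
time_s: 14.15
ee_pos: [588.9, 319.9, 43.7]
ee_rot: [[-0.001, 1.0, 0.0], [1.0, 0.001, 0.0], [0.0, 0.0, -1.0]]
force: [-1.1, -0.6, 3.6]
width: 0.452
grasp_force: 10.0
```

apply_moves --increments '[{"linear":[0,0,-15],"angular":[0,0,0],"hand":-0.5},{"linear":[0,0,-25],"angular":[0,0,0],"hand":-0.5},{"linear":[0,0,-35],"angular":[0,0,0],"hand":-0.5},{"linear":[0,0,-35],"angular":[0,0,0],"hand":-0.5},{"linear":[-5,-2,-35],"angular":[0,0,0],"hand":-0.5},{"linear":[-15,-5,-15],"angular":[0,0,0],"hand":-0.5},{"linear":[-25,-8,0],"angular":[0,0,0],"hand":-0.5},{"linear":[-35,-11,0],"angular":[0,0,0],"hand":-0.5},{"linear":[-35,-11,0],"angular":[0,0,0],"hand":-0.5},{"linear":[-35,-11,0],"angular":[0,0,0],"hand":-0.5},{"linear":[-35,-11,0],"angular":[0,0,0],"hand":-0.5},{"linear":[-35,-11,0],"angular":[0,0,0],"hand":-0.5}]'

```text
time_s: 15.35
ee_pos: [518.5, 98.3, 204.2]
ee_rot: [[-0.001, 1.0, 0.001], [1.0, 0.001, 0.0], [0.0, 0.001, -1.0]]
force: [0.7, -0.3, 0.3]
width: 0.457
grasp_force: 10.0
```

apply_moves --increments '[{"linear":[-40,-12,0],"angular":[0,0,0],"hand":-0.5},{"linear":[-40,-12,0],"angular":[0,0,0],"hand":-0.5},{"linear":[-40,-12,0],"angular":[0,0,0],"hand":-0.5},{"linear":[-40,-12,0],"angular":[0,0,0],"hand":-0.5},{"linear":[-40,-12,0],"angular":[0,0,0],"hand":-0.5},{"linear":[-35,-11,0],"angular":[0,0,0],"hand":-0.5},{"linear":[-25,-8,0],"angular":[0,0,0],"hand":-0.5},{"linear":[-12,-3,0],"angular":[0,0,0],"hand":-0.5},{"linear":[-6,-1,0],"angular":[0,0,0],"hand":-0.5},{"linear":[0,0,0],"angular":[0,0,0],"hand":-0.5},{"linear":[0,0,0],"angular":[0,0,0],"hand":-0.5}]'

```text
time_s: 16.45
ee_pos: [436.9, -176.8, 203.4]
ee_rot: [[-0.003, 1.0, -0.0], [1.0, 0.003, 0.001], [0.001, -0.0, -1.0]]
force: [0.1, 0.8, -0.3]
width: 0.452
grasp_force: 10.0
```

```bash
python3 -c "
from h import *
p,d,c=look('w5');dishes(p,d,c);print('held rim');pots(p,d,c,get_obs()['ee_pos'][2]+33);print(get_obs()['width'])"
```

```text
t 16.45 tcp [ 436.9 -176.8  203.4] ydir 0.17 tz [-0.     0.001 -1.   ]
dish [322. 182.] zfloor 21.2 rect [436.6, -148.0, 75.2, 74.3, 0.2] circ [ 436.6 -147.9   76. ]
dish [524. 188.] zfloor 21.1 rect [607.6, -153.9, 87.0, 86.7, -26.4] circ [ 607.8 -153.8  120.5]
held rim
pot [320. 326.] z 233.1 rect [436.7, -178.1, 41.9, 41.2, -55.2] circ [ 437.  -177.    45.5]
0.4557869566123706
```

View pics/w5.png

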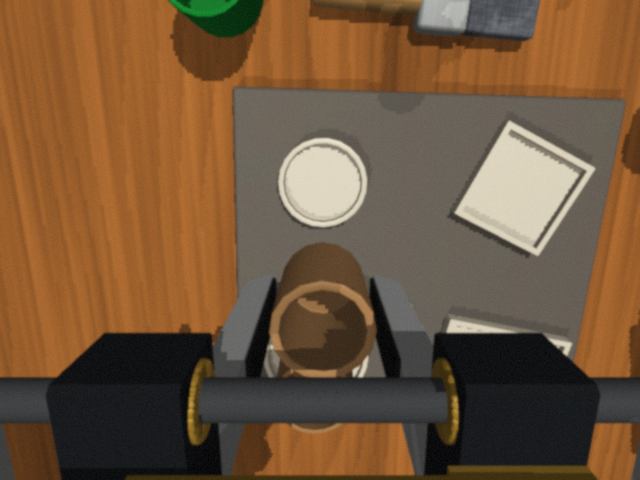

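The small dish is at (322,182), measured at (436.6, −148.0). The held cup sits about 2 mm toward −y of the TCP.

apply_moves --increments '[{"linear":[15,0,0],"angular":[0,0,0],"hand":-0.5},{"linear":[15.6,0,10],"angular":[0,0,0],"hand":-0.5},{"linear":[0,0,25],"angular":[0,0,0],"hand":-0.5},{"linear":[0,0,30],"angular":[0,0,0],"hand":-0.5},{"linear":[0,0,30],"angular":[0,0,0],"hand":-0.5},{"linear":[0,0,25],"angular":[0,0,0],"hand":-0.5},{"linear":[0,0,16],"angular":[0,0,0],"hand":-0.5},{"linear":[0,0,9],"angular":[0,0,0],"hand":-0.5},{"linear":[0,0,5],"angular":[0,0,0],"hand":-0.5},{"linear":[0,0,0],"angular":[0,0,0],"hand":-0.5},{"linear":[0,0,0],"angular":[0,0,0],"hand":-0.5},{"linear":[0,0,0],"angular":[0,0,0],"hand":-0.5}]'

```text
time_s: 17.7
ee_pos: [436.9, -147.8, 54.2]
ee_rot: [[-0.001, 1.0, 0.001], [1.0, 0.001, -0.0], [-0.0, 0.001, -1.0]]
force: [0.3, -1.1, -0.3]
width: 0.448
grasp_force: 10.0
```

apply_moves --increments '[{"linear":[1.6,0,2],"angular":[0,0,0],"hand":-0.5},{"linear":[0,0,2],"angular":[0,0,0],"hand":-0.5},{"linear":[0,0,1],"angular":[0,0,0],"hand":-0.5},{"linear":[0,0,0],"angular":[0,0,0],"hand":-0.5},{"linear":[0,0,0],"angular":[0,0,0],"hand":-0.5}]'

```text
time_s: 18.2
ee_pos: [436.4, -145.9, 48.7]
ee_rot: [[-0.001, 1.0, 0.0], [1.0, 0.001, 0.0], [0.0, 0.0, -1.0]]
force: [-0.4, 0.7, 4.4]
width: 0.454
grasp_force: 10.0
```

apply_moves --increments '[{"linear":[0,0,0.5],"angular":[0,0,0],"hand":-0.5},{"linear":[0,0,0],"angular":[0,0,0],"hand":-0.5}]'

```text
time_s: 18.4
ee_pos: [436.4, -145.9, 48.6]
ee_rot: [[-0.001, 1.0, 0.001], [1.0, 0.001, 0.001], [0.001, 0.001, -1.0]]
force: [-1.4, 1.4, 10.4]
width: 0.45
grasp_force: 10.0
```

apply_moves --increments '[{"linear":[0,0,0],"angular":[0,0,0],"hand":-0.06},{"linear":[0,0,0],"angular":[0,0,0],"hand":0},{"linear":[0,0,0],"angular":[0,0,0],"hand":0.3},{"linear":[0,0,0],"angular":[0,0,0],"hand":0.6},{"linear":[0,0,0],"angular":[0,0,0],"hand":0.6},{"linear":[0,0,0],"angular":[0,0,0],"hand":0.6},{"linear":[0,0,-20],"angular":[0,0,0],"hand":0.6},{"linear":[0,0,-40],"angular":[0,0,0],"hand":1},{"linear":[0,0,-45],"angular":[0,0,0],"hand":1},{"linear":[0,0,-40],"angular":[0,0,0],"hand":1},{"linear":[10,0,-12],"angular":[0,0,0],"hand":1},{"linear":[30,0,0],"angular":[0,0,0],"hand":1}]'

```text
time_s: 19.6
ee_pos: [438.0, -108.5, 207.5]
ee_rot: [[0.004, 1.0, 0.006], [1.0, -0.004, -0.002], [-0.002, 0.006, -1.0]]
force: [-0.0, 1.2, -0.9]
width: 1.0
grasp_force: 0.0
```

apply_moves --increments '[{"linear":[45,0,0],"angular":[0,0,0],"hand":1},{"linear":[45,0,0],"angular":[0,0,0],"hand":1},{"linear":[45,0,0],"angular":[0,0,0],"hand":1},{"linear":[45,0,0],"angular":[0,0,0],"hand":1},{"linear":[45,0,0],"angular":[0,0,0],"hand":1},{"linear":[45,0,0],"angular":[0,0,0],"hand":1},{"linear":[45,0,0],"angular":[0,0,0],"hand":1},{"linear":[45,0,0],"angular":[0,0,0],"hand":1},{"linear":[30,-2,0],"angular":[0,0,-0.12],"hand":1},{"linear":[8,0,0],"angular":[0,0,-0.123],"hand":1},{"linear":[0,0,0],"angular":[0,0,-0.123],"hand":1},{"linear":[0,0,0],"angular":[0,0,-0.123],"hand":1}]'

```text
time_s: 20.8
ee_pos: [432.5, 292.3, 204.7]
ee_rot: [[-0.476, 0.879, -0.0], [0.879, 0.476, -0.0], [-0.0, -0.001, -1.0]]
force: [-0.1, -0.3, 0.2]
width: 1.001
grasp_force: 0.0
```

apply_moves --increments '[{"linear":[0,0,0],"angular":[0,0,0],"hand":1},{"linear":[0,0,0],"angular":[0,0,0],"hand":1},{"linear":[0,0,0],"angular":[0,0,0],"hand":1}]'

```text
time_s: 21.1
ee_pos: [433.0, 291.6, 204.9]
ee_rot: [[-0.468, 0.884, -0.0], [0.884, 0.468, -0.0], [-0.0, -0.0, -1.0]]
force: [0.2, -0.3, -0.0]
width: 1.001
grasp_force: 0.0
```

```bash
python3 -c "
from h import *
p,d,c=look('w6');pots(p,d,c,84.)
p,d=snapshot('scene');cv2.imwrite('pics/s6.png',cv2.resize(p[120:440,100:500,::-1],None,fx=1.8,fy=1.8))"
```

```text
t 21.1 tcp [433.  291.6 204.9] ydir 27.93 tz [-0. -0. -1.]
pot [326. 193.] z 83.2 rect [422.1, 317.3, 52.4, 51.9, -61.3] circ [422.2 317.4  72.6]
```

View pics/w6.png

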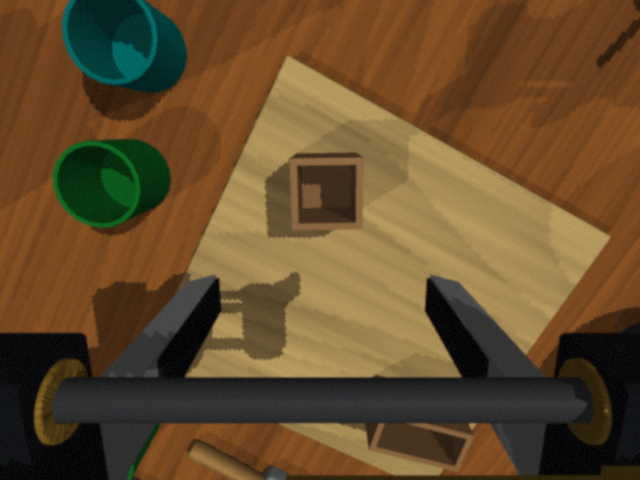

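View pics/s6.png

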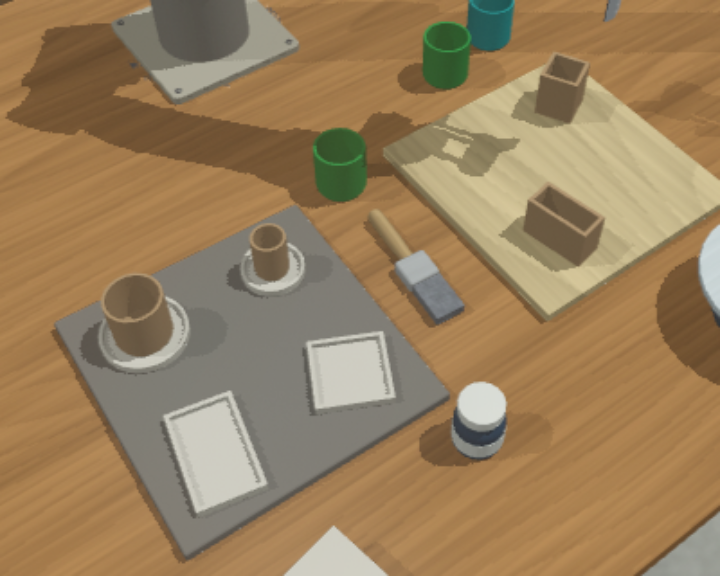

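Both cups stand in their dishes, at (137,320) and (270,255). The square pot is at wrist pixel (326,193), which is (422.1, 317.3), turned 28.7°.

apply_moves --increments '[{"linear":[14,1.2,10],"angular":[0,0,-0.014],"hand":1},{"linear":[13.8,1.2,20],"angular":[0,0,0],"hand":1},{"linear":[0,0,30],"angular":[0,0,0],"hand":1},{"linear":[0,0,35],"angular":[0,0,0],"hand":0.7},{"linear":[0,0,30],"angular":[0,0,0],"hand":0.7},{"linear":[0,0,20],"angular":[0,0,0],"hand":0.7},{"linear":[0,0,10],"angular":[0,0,0],"hand":0.7},{"linear":[0,0,5],"angular":[0,0,0],"hand":0.7},{"linear":[0,0,2],"angular":[0,0,0],"hand":0.7},{"linear":[0,0,0],"angular":[0,0,0],"hand":0.7},{"linear":[0,0,0],"angular":[0,0,0],"hand":0.3},{"linear":[0,0,0],"angular":[0,0,0],"hand":0.3}]' --newtons 15

```text
time_s: 22.4
ee_pos: [422.3, 317.8, 43.7]
ee_rot: [[-0.483, 0.876, 0.001], [0.876, 0.483, 0.001], [0.0, 0.002, -1.0]]
force: [0.2, -0.1, -0.7]
width: 0.718
grasp_force: 0.0
```

apply_moves --increments '[{"linear":[0,0,0],"angular":[0,0,0],"hand":0.3},{"linear":[0,0,0],"angular":[0,0,0],"hand":0},{"linear":[0,0,0],"angular":[0,0,0],"hand":-0.5},{"linear":[0,0,0],"angular":[0,0,0],"hand":-0.5},{"linear":[0,0,0],"angular":[0,0,0],"hand":-0.5},{"linear":[0,0,0],"angular":[0,0,0],"hand":-0.5}]'

```text
time_s: 23.0
ee_pos: [422.0, 317.6, 43.2]
ee_rot: [[-0.483, 0.876, 0.0], [0.876, 0.483, 0.0], [0.0, 0.001, -1.0]]
force: [1.0, 0.2, 3.8]
width: 0.552
grasp_force: 15.0
```

apply_moves --increments '[{"linear":[0,0,-15],"angular":[0,0,0],"hand":-0.5},{"linear":[0,0,-25],"angular":[0,0,0],"hand":-0.5},{"linear":[0,0,-35],"angular":[0,0,0],"hand":-0.5},{"linear":[0,0,-35],"angular":[0,0,0],"hand":-0.5},{"linear":[0,0,-35],"angular":[0,0,0.1],"hand":-0.5},{"linear":[0,0,-15],"angular":[0,0,0.144],"hand":-0.5},{"linear":[0,0,0],"angular":[0,0,0.144],"hand":-0.5},{"linear":[0,0,0],"angular":[0,0,0.144],"hand":-0.5},{"linear":[0,0,0],"angular":[0,0,0.144],"hand":-0.5},{"linear":[0,0,0],"angular":[0,0,0.144],"hand":-0.5},{"linear":[0,0,0],"angular":[0,0,0.144],"hand":-0.5},{"linear":[-10,10,0],"angular":[0,0,0],"hand":-0.5}]'

```text
time_s: 24.2
ee_pos: [424.8, 305.2, 201.9]
ee_rot: [[0.441, 0.897, -0.002], [0.897, -0.441, -0.001], [-0.002, -0.001, -1.0]]
force: [0.1, 0.0, -1.7]
width: 0.553
grasp_force: 15.0
```

apply_moves --increments '[{"linear":[-20,20,0],"angular":[0,0,0],"hand":-0.5},{"linear":[-30,30,0],"angular":[0,0,0],"hand":-0.5},{"linear":[-30,30,0],"angular":[0,0,0],"hand":-0.5},{"linear":[-30,30,0],"angular":[0,0,0],"hand":-0.5},{"linear":[-30,30,0],"angular":[0,0,0],"hand":-0.5},{"linear":[-30,30,0],"angular":[0,0,0],"hand":-0.5},{"linear":[-30,30,0],"angular":[0,0,0],"hand":-0.5},{"linear":[-30,30,0],"angular":[0,0,0],"hand":-0.5},{"linear":[-30,30,0],"angular":[0,0,0],"hand":-0.5},{"linear":[-30,30,0],"angular":[0,0,0],"hand":-0.5},{"linear":[-30,30,0],"angular":[0,0,0],"hand":-0.5},{"linear":[-25,28,0],"angular":[0,0,0],"hand":-0.5}]'

```text
time_s: 25.4
ee_pos: [583.8, -163.4, 202.6]
ee_rot: [[0.443, 0.897, -0.002], [0.897, -0.443, -0.001], [-0.001, -0.001, -1.0]]
force: [0.5, -0.4, -2.4]
width: 0.552
grasp_force: 15.0
```

apply_moves --increments '[{"linear":[-10,12,0],"angular":[0,0,0],"hand":-0.5},{"linear":[-5,6,0],"angular":[0,0,0],"hand":-0.5},{"linear":[0,0,0],"angular":[0,0,0],"hand":-0.5},{"linear":[0,0,0],"angular":[0,0,0],"hand":-0.5},{"linear":[0,0,0],"angular":[0,0,0],"hand":-0.5}]'

```text
time_s: 25.9
ee_pos: [594.2, -178.8, 202.8]
ee_rot: [[0.441, 0.897, -0.001], [0.897, -0.441, 0.001], [0.001, -0.001, -1.0]]
force: [0.1, 0.8, -1.8]
width: 0.555
grasp_force: 15.0
```

```bash
python3 -c "
from h import *
p,d,c=look('w7');dishes(p,d,c);print('held rim');pots(p,d,c,get_obs()['ee_pos'][2]+41);print(get_obs()['width'],get_obs()['ee_rot'])"
```

```text
t 25.9 tcp [ 594.2 -178.8  202.8] ydir -26.19 tz [-0.001  0.001 -1.   ]
dish [154. 250.] zfloor 21.7 rect [446.5, -141.6, 74.9, 53.3, -55.8] circ [ 437.4 -147.7   75.7]
dish [324. 177.] zfloor 21.0 rect [609.4, -150.4, 87.7, 78.8, -26.2] circ [ 609.4 -150.3  116.1]
dish [160.  59.] zfloor 19.7 rect [534.8, -9.0, 37.5, 36.4, 85.3] circ [535.1  -8.6  49.2]
held rim
pot [322. 308.] z 240.3 rect [596.8, -173.8, 55.2, 43.7, -26.1] circ [ 596.4 -174.2   66.7]
0.5519725731619007 [[ 4.41531295e-01  8.97245783e-01 -3.47684405e-04]
 [ 8.97245415e-01 -4.41530666e-01  1.15646478e-03]
 [ 8.84119821e-04 -8.22573631e-04 -9.99999271e-01]]
```

View pics/w7.png

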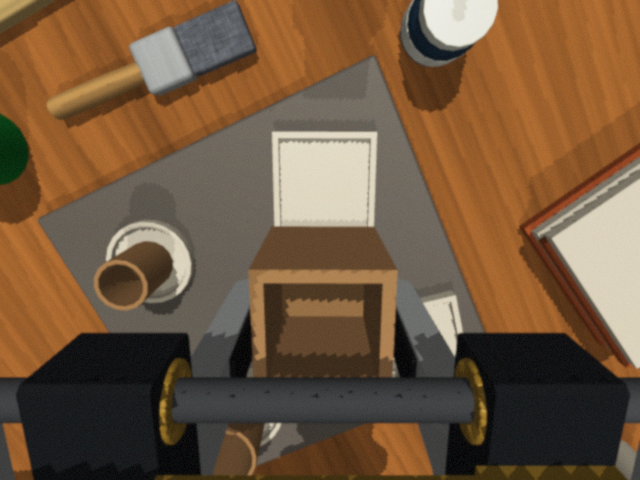

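The square dish is at (324,177), with its lower edge hidden by the pot. Corrected centre is (607.6, −154.0), and the angle already matches the tool.

apply_moves --increments '[{"linear":[14,0.5,0],"angular":[0,0,0],"hand":-0.5},{"linear":[14.2,0.6,10],"angular":[0,0,0],"hand":-0.5},{"linear":[0,0,25],"angular":[0,0,0],"hand":-0.5},{"linear":[0,0,30],"angular":[0,0,0],"hand":-0.5},{"linear":[0,0,30],"angular":[0,0,0],"hand":-0.5},{"linear":[0,0,25],"angular":[0,0,0],"hand":-0.5},{"linear":[0,0,16],"angular":[0,0,0],"hand":-0.5},{"linear":[0,0,9],"angular":[0,0,0],"hand":-0.5},{"linear":[0,0,4],"angular":[0,0,0],"hand":-0.5},{"linear":[0,0,0],"angular":[0,0,0],"hand":-0.5},{"linear":[0,0,0],"angular":[0,0,0],"hand":-0.5},{"linear":[0,0,0],"angular":[0,0,0],"hand":-0.5}]'

```text
time_s: 27.15
ee_pos: [608.7, -156.5, 55.0]
ee_rot: [[0.444, 0.896, 0.002], [0.896, -0.444, -0.0], [0.0, 0.002, -1.0]]
force: [-0.4, -0.4, -2.4]
width: 0.551
grasp_force: 15.0
```

apply_moves --increments '[{"linear":[1.8,-2,2],"angular":[0,0,0],"hand":-0.5},{"linear":[0,0,2],"angular":[0,0,0],"hand":-0.5},{"linear":[0,0,1.5],"angular":[0,0,0],"hand":-0.5},{"linear":[0,0,0],"angular":[0,0,0],"hand":-0.5},{"linear":[0,0,0],"angular":[0,0,0],"hand":-0.5}]'

```text
time_s: 27.65
ee_pos: [606.9, -153.8, 48.4]
ee_rot: [[0.444, 0.896, -0.0], [0.896, -0.444, -0.0], [-0.0, -0.0, -1.0]]
force: [-0.4, 0.6, -3.0]
width: 0.554
grasp_force: 15.0
```

apply_moves --increments '[{"linear":[0,0,0.5],"angular":[0,0,0],"hand":-0.5},{"linear":[0,0,0],"angular":[0,0,0],"hand":-0.5}]'

```text
time_s: 27.85
ee_pos: [606.9, -153.8, 48.3]
ee_rot: [[0.444, 0.896, 0.0], [0.896, -0.444, 0.0], [0.0, 0.0, -1.0]]
force: [-1.1, 0.1, 0.5]
width: 0.552
grasp_force: 15.0
```

apply_moves --increments '[{"linear":[0,0,0.3],"angular":[0,0,0],"hand":-0.5},{"linear":[0,0,0],"angular":[0,0,0],"hand":0.13},{"linear":[0,0,0],"angular":[0,0,0],"hand":0.2},{"linear":[0,0,0],"angular":[0,0,0],"hand":0.5},{"linear":[0,0,0],"angular":[0,0,0],"hand":0.7},{"linear":[0,0,0],"angular":[0,0,0],"hand":0.7},{"linear":[0,0,0],"angular":[0,0,0],"hand":0.7},{"linear":[0,0,-20],"angular":[0,0,0],"hand":0.7},{"linear":[0,0,-40],"angular":[0,0,0],"hand":0.7},{"linear":[0,0,-45],"angular":[0,0,0],"hand":0.7},{"linear":[0,0,-40],"angular":[0,0,0.1],"hand":0.7},{"linear":[0,0,-12],"angular":[0,0,0.1346],"hand":0.7}]'

```text
time_s: 29.05
ee_pos: [609.2, -155.1, 209.6]
ee_rot: [[0.644, 0.765, 0.008], [0.765, -0.644, -0.002], [0.004, 0.007, -1.0]]
force: [-0.2, -1.1, -0.8]
width: 0.851
grasp_force: 0.0
```

apply_moves --increments '[{"linear":[0,0,0],"angular":[0,0,0.1346],"hand":0.7},{"linear":[0,0,0],"angular":[0,0,0.1346],"hand":0.7},{"linear":[0,0,0],"angular":[0,0,0.1346],"hand":0.7},{"linear":[0,0,0],"angular":[0,0,0.1346],"hand":0.7},{"linear":[0,0,0],"angular":[0,0,0.1346],"hand":0.7},{"linear":[2,-30,0],"angular":[0,0,0],"hand":0.7},{"linear":[4,-45,0],"angular":[0,0,0],"hand":0.7},{"linear":[4,-45,0],"angular":[0,0,0],"hand":0.7},{"linear":[4,-45,0],"angular":[0,0,0],"hand":0.7},{"linear":[4,-45,0],"angular":[0,0,0],"hand":0.7},{"linear":[4,-45,0],"angular":[0,0,0],"hand":0.7},{"linear":[3,-41,0],"angular":[0,0,0],"hand":0.7}]'

```text
time_s: 30.25
ee_pos: [571.1, 143.8, 204.6]
ee_rot: [[0.979, 0.203, -0.0], [0.203, -0.979, 0.001], [0.0, -0.001, -1.0]]
force: [0.1, -0.5, 0.3]
width: 0.85
grasp_force: 0.0
```

apply_moves --increments '[{"linear":[0,-15,0],"angular":[0,0,0],"hand":0.7},{"linear":[0,0,0],"angular":[0,0,0],"hand":0.7},{"linear":[0,0,0],"angular":[0,0,0],"hand":0.7},{"linear":[0,0,0],"angular":[0,0,0],"hand":0.7}]'

```text
time_s: 30.65
ee_pos: [569.2, 152.9, 205.1]
ee_rot: [[0.98, 0.198, 0.001], [0.198, -0.98, -0.001], [0.0, 0.001, -1.0]]
force: [-0.9, 0.2, -0.1]
width: 0.848
grasp_force: 0.0
```

```bash
python3 -c "
from h import *
p,d,c=look('w8');pots(p,d,c,74.);print(get_obs()['q'])
p,d=snapshot('scene');pots(p,d,camera_params('scene'),89.);cv2.imwrite('pics/s8.png',cv2.resize(p[120:440,100:500,::-1],None,fx=1.8,fy=1.8))"
```

```text
t 30.65 tcp [569.2 152.9 205.1] ydir -78.59 tz [ 0.001 -0.001 -1.   ]
pot [318. 185.] z 73.3 rect [599.1, 161.6, 83.3, 40.0, 11.7] circ [599.  161.8  92.2]
[-0.81504206  0.68328728  0.85878731  1.70835023 -0.59063061  1.02902292
 -1.12205397]
```

View pics/w8.png

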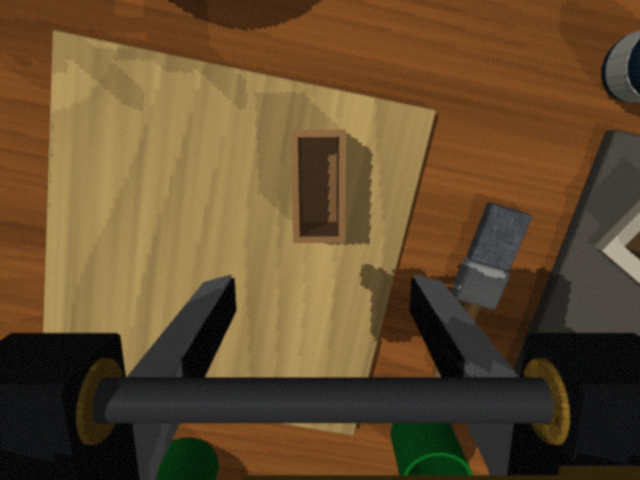

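View pics/s8.png

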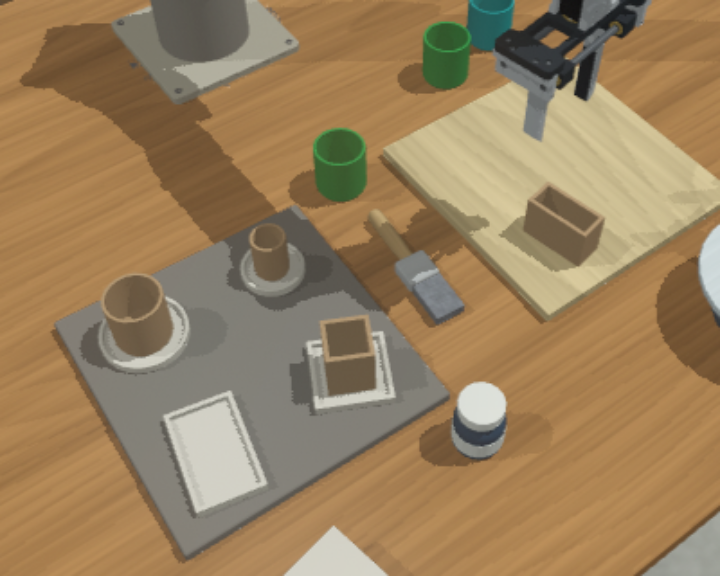

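The square pot sits square in its dish at (348,355). The oblong pot is at wrist pixel (318,185), which is (599.1, 161.6), turned 11.7°.

apply_moves --increments '[{"linear":[15.5,-1.3,10],"angular":[0,0,-0.005],"hand":0.7},{"linear":[15.5,-1.3,20],"angular":[0,0,0],"hand":0.7},{"linear":[0,0,30],"angular":[0,0,0],"hand":0.7},{"linear":[0,0,35],"angular":[0,0,0],"hand":0.5},{"linear":[0,0,30],"angular":[0,0,0],"hand":0.5},{"linear":[0,0,20],"angular":[0,0,0],"hand":0.5},{"linear":[0,0,10],"angular":[0,0,0],"hand":0.5},{"linear":[0,0,5],"angular":[0,0,0],"hand":0.5},{"linear":[0,0,2],"angular":[0,0,0],"hand":0.5},{"linear":[0,0,0],"angular":[0,0,0],"hand":0.5},{"linear":[0,0,0],"angular":[0,0,0],"hand":0.3},{"linear":[0,0,0],"angular":[0,0,0],"hand":0.1}]' --newtons 15

```text
time_s: 31.95
ee_pos: [599.0, 164.9, 43.5]
ee_rot: [[0.978, 0.207, 0.001], [0.207, -0.978, 0.0], [0.001, -0.0, -1.0]]
force: [-0.2, 0.3, 0.2]
width: 0.618
grasp_force: 0.0
```

apply_moves --increments '[{"linear":[0,0,0],"angular":[0,0,0],"hand":0.1},{"linear":[0,0,0],"angular":[0,0,0],"hand":-0.5},{"linear":[0,0,0],"angular":[0,0,0],"hand":-0.5},{"linear":[0,0,0],"angular":[0,0,0],"hand":-0.5},{"linear":[0,0,0],"angular":[0,0,0],"hand":-0.5},{"linear":[0,0,0],"angular":[0,0,0],"hand":-0.5}]'

```text
time_s: 32.55
ee_pos: [598.8, 164.2, 42.9]
ee_rot: [[0.978, 0.206, 0.001], [0.206, -0.978, -0.001], [0.001, 0.001, -1.0]]
force: [-0.2, -1.0, 2.4]
width: 0.425
grasp_force: 15.0
```

apply_moves --increments '[{"linear":[0,0,-15],"angular":[0,0,0],"hand":-0.5},{"linear":[0,0,-25],"angular":[0,0,0],"hand":-0.5},{"linear":[0,0,-35],"angular":[0,0,0],"hand":-0.5},{"linear":[0,0,-35],"angular":[0,0,0],"hand":-0.5},{"linear":[0,0,-35],"angular":[0,0,0.1],"hand":-0.5},{"linear":[0,0,-15],"angular":[0,0,0.11],"hand":-0.5},{"linear":[0,0,0],"angular":[0,0,0.11],"hand":-0.5},{"linear":[0,0,0],"angular":[0,0,0.09],"hand":-0.5},{"linear":[2,12,0],"angular":[0,0,0],"hand":-0.5},{"linear":[4,25,0],"angular":[0,0,0],"hand":-0.5},{"linear":[6,40,0],"angular":[0,0,0],"hand":-0.5},{"linear":[6,40,0],"angular":[0,0,0],"hand":-0.5}]'

```text
time_s: 33.75
ee_pos: [591.9, 45.2, 202.8]
ee_rot: [[0.98, -0.197, -0.001], [-0.197, -0.98, -0.0], [-0.001, 0.0, -1.0]]
force: [0.3, -0.4, -1.4]
width: 0.427
grasp_force: 15.0
```

apply_moves --increments '[{"linear":[6,40,0],"angular":[0,0,0],"hand":-0.5},{"linear":[6,40,0],"angular":[0,0,0],"hand":-0.5},{"linear":[6,40,0],"angular":[0,0,0],"hand":-0.5},{"linear":[6,40,0],"angular":[0,0,0],"hand":-0.5},{"linear":[6,40,0],"angular":[0,0,0],"hand":-0.5},{"linear":[6,40,0],"angular":[0,0,0],"hand":-0.5},{"linear":[6,40,0],"angular":[0,0,0],"hand":-0.5},{"linear":[6,40,0],"angular":[0,0,0],"hand":-0.5},{"linear":[4,23,0],"angular":[0,0,0],"hand":-0.5},{"linear":[2,12,0],"angular":[0,0,0],"hand":-0.5},{"linear":[0,0,0],"angular":[0,0,0],"hand":-0.5},{"linear":[0,0,0],"angular":[0,0,0],"hand":-0.5}]'

```text
time_s: 34.95
ee_pos: [574.6, -310.5, 202.4]
ee_rot: [[0.98, -0.199, -0.0], [-0.199, -0.98, 0.002], [-0.001, -0.002, -1.0]]
force: [0.6, 1.0, -2.7]
width: 0.422
grasp_force: 15.0
```

```bash
python3 -c "
from h import *
p,d,c=look('w9');dishes(p,d,c);print('held rim');pots(p,d,c,get_obs()['ee_pos'][2]+31);print(get_obs()['width'],get_obs()['q'])"
```

```text
t 34.95 tcp [ 574.6 -310.5  202.4] ydir -101.47 tz [-0.     0.002 -1.   ]
dish [328. 151.] zfloor 21.0 rect [624.7, -324.5, 79.0, 75.6, -11.8] circ [ 624.5 -324.8  107.7]
held rim
pot [322. 285.] z 231.4 rect [584.8, -312.8, 65.5, 43.7, -11.4] circ [ 584.5 -312.9   76.1]
0.4257566765484839 [-0.00252931  0.78378793  0.86224032  1.52417277 -0.63524571  1.13270072
 -0.77783703]
```

View pics/w9.png

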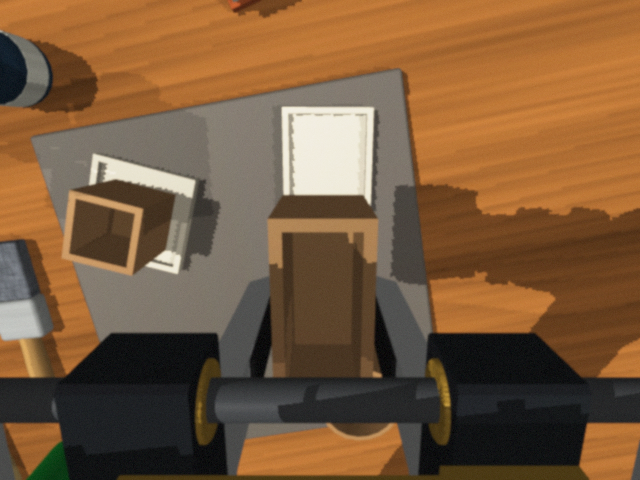

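The oblong dish is at (328,151) and partly covered. Its corrected centre is (605, −320.5) at −11.7°, which matches the earlier unobstructed view.

apply_moves --increments '[{"linear":[16,1.5,0],"angular":[0,0,0.003],"hand":-0.5},{"linear":[16,1.5,10],"angular":[0,0,0],"hand":-0.5},{"linear":[0,0,25],"angular":[0,0,0],"hand":-0.5},{"linear":[0,0,30],"angular":[0,0,0],"hand":-0.5},{"linear":[0,0,30],"angular":[0,0,0],"hand":-0.5},{"linear":[0,0,25],"angular":[0,0,0],"hand":-0.5},{"linear":[0,0,16],"angular":[0,0,0],"hand":-0.5},{"linear":[0,0,8],"angular":[0,0,0],"hand":-0.5},{"linear":[0,0,4],"angular":[0,0,0],"hand":-0.5},{"linear":[0,0,0],"angular":[0,0,0],"hand":-0.5},{"linear":[0,0,0],"angular":[0,0,0],"hand":-0.5},{"linear":[0,0,0],"angular":[0,0,0],"hand":-0.5}]'

```text
time_s: 36.2
ee_pos: [605.7, -322.0, 55.8]
ee_rot: [[0.979, -0.203, 0.002], [-0.203, -0.979, -0.001], [0.002, 0.001, -1.0]]
force: [0.5, 0.3, -2.4]
width: 0.423
grasp_force: 15.0
```

apply_moves --increments '[{"linear":[-0.8,-1.3,2.5],"angular":[0,0,0],"hand":-0.5},{"linear":[0,0,2],"angular":[0,0,0],"hand":-0.5},{"linear":[0,0,2],"angular":[0,0,0],"hand":-0.5},{"linear":[0,0,0],"angular":[0,0,0],"hand":-0.5},{"linear":[0,0,0],"angular":[0,0,0],"hand":-0.5}]'

```text
time_s: 36.7
ee_pos: [604.5, -320.1, 48.0]
ee_rot: [[0.979, -0.204, -0.0], [-0.204, -0.979, 0.0], [-0.0, 0.0, -1.0]]
force: [1.0, 0.3, -1.7]
width: 0.425
grasp_force: 15.0
```

apply_moves --increments '[{"linear":[0,0,0.5],"angular":[0,0,0],"hand":-0.5},{"linear":[0,0,0],"angular":[0,0,0],"hand":-0.5}]'

```text
time_s: 36.9
ee_pos: [604.6, -320.1, 47.9]
ee_rot: [[0.979, -0.203, 0.0], [-0.203, -0.979, 0.0], [0.0, -0.0, -1.0]]
force: [-0.8, 0.9, 0.1]
width: 0.425
grasp_force: 15.0
```

Touching the floor. I'll release (opening 0.425 is hand −0.15), rise, and back toward the robot for a check.

apply_moves --increments '[{"linear":[0,0,0.3],"angular":[0,0,0],"hand":-0.5},{"linear":[0,0,0],"angular":[0,0,0],"hand":-0.12},{"linear":[0,0,0],"angular":[0,0,0],"hand":-0.05},{"linear":[0,0,0],"angular":[0,0,0],"hand":0.3},{"linear":[0,0,0],"angular":[0,0,0],"hand":0.5},{"linear":[0,0,0],"angular":[0,0,0],"hand":0.5},{"linear":[0,0,0],"angular":[0,0,0],"hand":0.5},{"linear":[0,0,-20],"angular":[0,0,0],"hand":0.5},{"linear":[0,0,-40],"angular":[0,0,0],"hand":0.5},{"linear":[0,0,-45],"angular":[0,0,0],"hand":0.5},{"linear":[0,0,-45],"angular":[0,0,0],"hand":0.5},{"linear":[0,0,-45],"angular":[0,0,0],"hand":0.5}]'

```text
time_s: 38.1
ee_pos: [604.4, -320.0, 244.2]
ee_rot: [[0.979, -0.204, -0.0], [-0.204, -0.979, -0.0], [-0.0, 0.0, -1.0]]
force: [0.5, -0.3, -1.0]
width: 0.748
grasp_force: 0.0
```

apply_moves --increments '[{"linear":[-35,0,-40],"angular":[0,0,0],"hand":0.5},{"linear":[-40,-30,-30],"angular":[0,0,0],"hand":0.5},{"linear":[-40,-30,0],"angular":[0,0,0],"hand":0.5},{"linear":[-20,-30,0],"angular":[0,0,0],"hand":0.5},{"linear":[0,0,0],"angular":[0,0,0],"hand":0.5},{"linear":[0,0,0],"angular":[0,0,0],"hand":0.5}]'

```text
time_s: 38.7
ee_pos: [498.0, -209.6, 306.1]
ee_rot: [[0.979, -0.202, 0.001], [-0.202, -0.979, 0.0], [0.001, -0.0, -1.0]]
force: [-1.1, -0.4, -0.6]
width: 0.747
grasp_force: 0.0
```

```bash
python3 -c "
from h import *
p,d,c=look('w10')
for z in (91,81,89,79):print(z);pots(p,d,c,float(z))
cv2.imwrite('pics/w10.png',p[:,:,::-1])"
```

```text
t 38.7 tcp [ 498.  -209.6  306.1] ydir -101.63 tz [ 0.001  0.    -1.   ]
91
pot [438. 253.] z 89.2 rect [432.3, -312.4, 67.0, 63.1, 53.7] circ [ 431.8 -311.8   67.4]
pot [238. 104.] z 88.0 rect [606.3, -155.1, 52.3, 51.7, 63.5] circ [ 605.9 -155.3   72. ]
81
pot [276. 276.] z 78.8 rect [437.8, -149.2, 42.1, 40.9, -11.6] circ [ 437.5 -149.1   43.1]
pot [239. 104.] z 87.7 rect [606.9, -154.0, 55.0, 53.0, 63.5] circ [ 606.7 -153.6   73.9]
pot [418.  67.] z 77.9 rect [604.2, -319.6, 83.5, 40.6, -11.6] circ [ 604.2 -319.7   92.3]
89
pot [437. 252.] z 87.8 rect [431.9, -312.6, 68.0, 63.5, 53.7] circ [ 431.3 -312.1   68.3]
pot [238. 104.] z 87.9 rect [606.5, -154.9, 52.7, 51.9, 63.5] circ [ 606.1 -154.9   72.3]
79
pot [276. 275.] z 77.7 rect [437.1, -148.8, 42.3, 41.1, -11.6] circ [ 437.1 -149.1   44.2]
pot [418.  67.] z 77.5 rect [604.4, -319.9, 83.9, 41.1, -11.6] circ [ 604.4 -320.1   92.7]
```

View pics/w10.png

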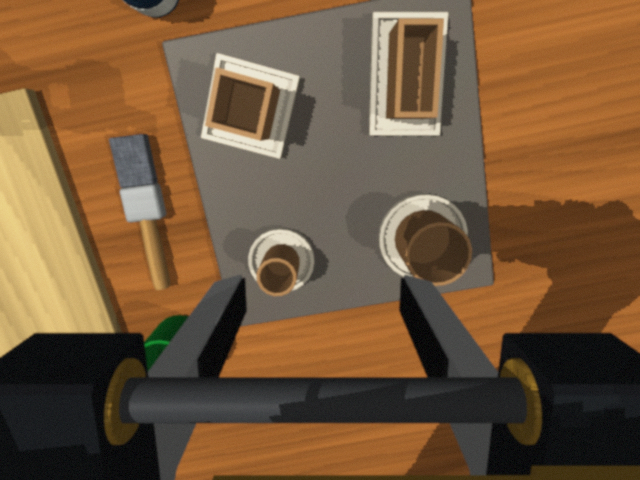

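All four pots stand upright within about 1-2 mm of their dish centres. Their tops are at dish height (about 79-91 mm), the angles match, and the brush is untouched. Handing in.

```bash
python3 -c "
from rig import *
print(close_job())"
```

```text
the job is handed in; nothing more can be done
None
```

All four pots stand upright in the middle of their own dishes, within about 1–2 mm, with the square and oblong pots lined up with the dish sides; the jar and brush were not touched, and I handed the job in at about 39 s of the 123 s allowed.

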